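# Show both faces of a valve plate for inspection

### The job

Draw the brass-coloured valve plate straight up out of its slot in the parts rack, raise it well clear (its middle at least 25 cm above the bench) and tilt it so that its front, the face with the four round ports, looks up at 45 degrees or flatter; hold it still there for a good second. Then turn it over in the air so that its plain back looks up in the same way, and finish there, still holding it raised and still in the gripper. The two steel plates stay in the rack and everything else on the bench stays where it is.

Things in the scene. Friction and masses are not known exactly. Their poses are not given: they have to be found in the camera images.
- brass_plate: Brass-coloured plate, about 250 g, 100 mm tall (z), 80 wide (y), 10 thick (x), upright in a rack slot; origin at its middle; x points out of the back. The front (-x), roughly facing the robot at the start, has four round blind ports (12 and 16 mm) round its middle (shallow, dark) and is flat in the upper 35 mm; the back (+x) has none and is flat all over. Pinch it across its 10 mm thickness at the top.
- rack: Fixed rack, base 335 (y) x 66 (x) mm, top 14 mm above the bench; stations at y = -110, 0, 110 mm, a plate in each, standing on the base in a loose channel (13 mm wide, lips to 43 mm above the bench, 46 mm long) between two pins as high. No latch: plates come straight up, free after 30 mm. Origin on the bench under its middle, z up, x square to the plates.
- steel_plate_a: Steel-grey plate, 100 mm tall (z), 80 wide (y), 10 thick (x), upright in a rack slot; origin at its middle; x points out of the back. One large round port in the front. Stays in the rack.
- steel_plate_b: Steel-grey plate, 100 mm tall (z), 80 wide (y), 10 thick (x), upright in a rack slot; origin at its middle; x points out of the back. Two round ports in the front. Stays in the rack.
- lube_can: Green spray can with red cap, 52 mm across, 173 mm tall, standing at the back; origin under its middle. Bystander.
- die_2: Grey steel crimp die block, 37x36 mm, 56 mm tall, standing to the right; origin under its middle. Bystander.
- white_pot: White plastic pot with lid, 73 mm across, 69 mm tall, on the left; origin under its middle. Bystander.
Mind the look-alikes: they are no part of the job. There is more than one size of the brass_plate; the job needs the smaller. Leave any orange look-alike of the steel_plate_a alone.

How it is judged:
By the outcome, as a careful person would: the job done as asked, in the order asked, and still so for the second after the job is handed in, while the arm keeps its last pose, push and grip.
It also fails if it takes over 45 s, if anything falls off the work surface, if the arm or the gripper's body presses on something with over 40 N, if the wrist force passes 120 N, or if a joint passes its speed limit or range.

### The arm

A 6-joint arm with a two-finger parallel gripper is mounted at the origin on a cart in front of the work surface, level with it; the furniture and walls round the work are solid. World frame = base frame: x ahead of the robot, y to its left, z up, the work surface at z = 0. Lengths are in m, angles in rad, forces in N, time in s.
With the tool pointing down it reaches from about 0.425 to 0.95 m from the base axis. Payload 14.7 kg.
Tool frame: the origin (TCP) lies at the centre of the arm's flange, where the gripper is bolted on; the fingertips stand 173 mm ahead of it and the grasp point (between the pads) lies 155 mm ahead of it (ctrl.pinch_z is the distance from the TCP to the grasp point, in m); z points along the fingers, y is the direction in which the jaws open and shut (so a half turn about z gives the same grasp; the last joint's range is limited). The gripper opens to 85 mm and grips with 20 to 120 N. Pads are 22 mm wide; open, the fingers measure 114 mm over their backs; the gripper's body (76 mm by 85 mm) begins 54 mm behind the grasp point. The pads swing forward as they close: fully open they stand 13 mm farther back than shut.
Start: joints at [-1.212, 0.48, 1.596, -0, 1.065, -0.047], TCP at [0.257, -0.597, 0.405] pointing down, gripper open.
Joint ranges: [-2.75, 2.75], [-0.82, 2.05], [0.23, 2.67], [-1.56, 4.7], [0.09, 2.69], [-2.92, 2.92]. Speed limits (rad/s): [1.89, 1.89, 2.39, 3.01, 3.01, 3.01].

### API

Orientations are given as a unit quaternion [w, x, y, z].
In Python, from station import ctrl, imaging, ticket gives the robot as it stands. The module is installed in compiled form; this text tells all that it offers.
- The arm moves only by the tool move_arm, never from a script. Its argument "targets" is text: rows parted by semicolons, each of 7 numbers parted by spaces: the turn, a rotation vector about the tool's x, y, z in rad, then the shift along the tool's x, y, z in units of 30 mm (1.0 is 30 mm), then the closure, from 0 (fully open) to 1 (shut). In form: wx wy wz x y z grip; .... A call has exactly 8 rows; each row shifts and turns the commanded pose from where the row before left it, along the tool's axes as they then stand; what a row does not reach is not made up. A row lasts 1/10 s, in which the tool goes at most 50 mm and 8.59 degrees, less where a joint would pass 70% of its speed; a pose out of reach is approached as far as the arm can. A call is refused whole if a number of a shift passes 1 or a number of a turn 0.15, either way. A call with a gripper value outside its range is refused whole. The fingers move at their own pace and stop on an object; "grip_force" is the grip in N (left out, the last holds). Time passes only in rows, so rows that do not move let the fingers close, or fill a call up. It gives the time, the measured TCP pose, the force and the opening at its end, in the units of the state.
- ctrl.get_state(): the state, without advancing time (a new reading comes with each control period).
- imaging.get_image(name): name is "side" or "top" or "wrist"; returns a dict with "pixels" (420x560x3 uint8, blue, green, red), "z_map" (420x560 float32, m along the optical axis (not along the pixel's ray), 0 where there is no reading), "camera_matrix" (3x3 intrinsics, pixels), "extrinsics" (4x4, takes a point from camera to world coordinates). Camera axes: x right, y up, looking along -z (the intrinsics and any distortion apply to the point x, -y, -z); pixel columns grow to the right and rows downward; lengths in m; the calibration is good to about 2 mm. A picture is of the moment at which its call begins.
- ticket.sign_off(): hands the job in, once; it reports no verdict.
The state is a dict: "clock": time; "joints": joint angles; "qd": joint speeds; "joint_efforts": joint torques, N m; "eef_pos": TCP position; "orientation": TCP orientation; "contact_force": force on the tool from outside, world axes, zero at the start; "moment": the same for the moment, N m; "finger_gap": opening from 0.0 (shut) to 1.0 (fully open).
Only numpy, scipy, OpenCV 4.12 (cv2) and the standard library are available. Lean on these libraries where they do the work, as an engineer would, in place of code of your own. Each camera call takes 0.05 s, during which the arm holds its last target.

## Working session

There is one attempt and no reset: what is moved stays moved. The work goes in short steps, Python scripts to look and compute and a tool call to move; the robot and the scene stay as the last step left them, time stands still between calls to the robot, and variables do not carry over. Pictures are saved under pics/ and viewed, and the job is handed in when it is done.

Besides the shell and the picture viewer there is one more tool, called as name(argument=value, ...), one argument or row to a line, values as JSON. move_arm: Moves the arm, as the interface text tells. Its arguments: {"type":"object","properties":{"targets":{"type":"string"},"grip_force":{"type":"number"}},"required":["targets"]}

```bash
mkdir -p pics; cat > h.py <<'E'
import numpy as np,cv2
from station import ctrl,imaging,ticket
def grab(n,tag):
    d=imaging.get_image(n); cv2.imwrite(f'pics/{tag}.png',d['pixels']); np.savez(f'/tmp/{tag}.npz',**d); return d
def world(d,u,v):
    K=d['camera_matrix'];z=float(d['z_map'][int(v),int(u)])
    p=np.array([(u-K[0,2])/K[0,0]*z,-(v-K[1,2])/K[1,1]*z,-z,1]); return (d['extrinsics']@p)[:3]
E
python3 - <<'E'
from h import *
for n in ['side','top','wrist']:
    d=grab(n,n+'0'); print(n,d['camera_matrix'].tolist(),d['extrinsics'].round(3).tolist())
print(ctrl.get_state(),ctrl.pinch_z)
E
```

```text
side [[411.86891546747086, 0.0, 284.6951474407286], [0.0, 411.86891546747086, 207.26403028383024], [0.0, 0.0, 1.0]] [[-0.973, 0.158, -0.166, 0.368], [-0.229, -0.662, 0.714, 1.003], [0.003, 0.733, 0.681, 1.033], [0.0, 0.0, 0.0, 1.0]]
top [[528.727560251029, 0.0, 279.9817468093759], [0.0, 528.727560251029, 206.6036991522152], [0.0, 0.0, 1.0]] [[-0.007, 0.994, -0.106, 0.45], [-1.0, -0.007, 0.003, 0.01], [0.002, 0.106, 0.994, 1.431], [0.0, 0.0, 0.0, 1.0]]
wrist [[352.9265686023445, 0.0, 276.5740908020916], [0.0, 352.9265686023445, 210.17850255778657], [0.0, 0.0, 1.0]] [[0.395, 0.879, 0.265, 0.323], [-0.919, 0.379, 0.113, -0.569], [-0.001, -0.288, 0.958, 0.372], [0.0, 0.0, 0.0, 1.0]]
{'clock': 0.15, 'joints': array([-1.21159412e+00,  4.80729074e-01,  1.59673729e+00,  3.81566542e-05,
        1.06509587e+00, -4.65876066e-02]), 'qd': array([-0.00049968, -0.00034674, -0.00219168, -0.00022286, -0.00012598,
        0.00034189]), 'joint_efforts': array([ 1.64919478e-03, -9.51148510e+01, -4.30458748e+01, -1.36921594e-04,
        8.26693577e-03,  5.16451394e-05]), 'eef_pos': array([ 0.25656357, -0.59705843,  0.4041899 ]), 'orientation': array([-4.81476744e-04,  9.79489092e-01,  2.01496610e-01, -5.89854378e-05]), 'contact_force': array([ 0.7505205 , -0.53403392,  0.04022723]), 'moment': array([-0.01298067, -0.02237505,  0.02473783]), 'finger_gap': 0.9996055122543122} 0.1547
```

View pics/side0.png

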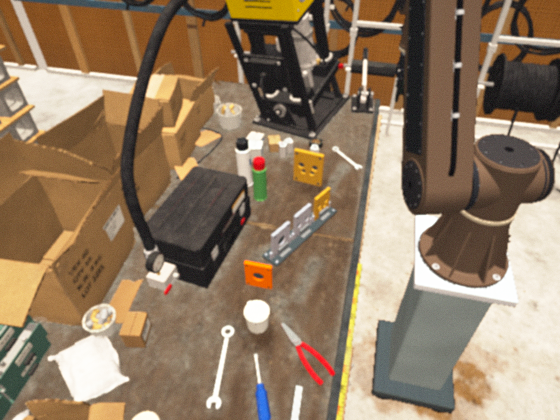

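View pics/top0.png

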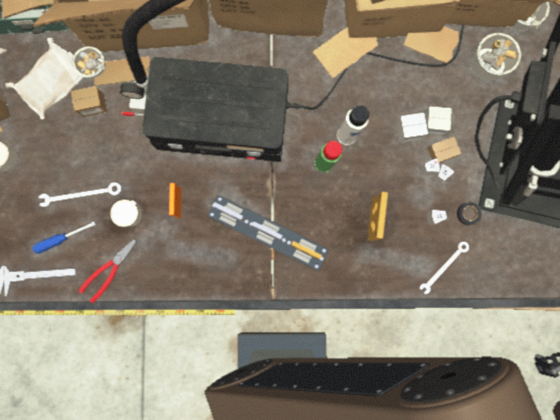

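View pics/wrist0.png

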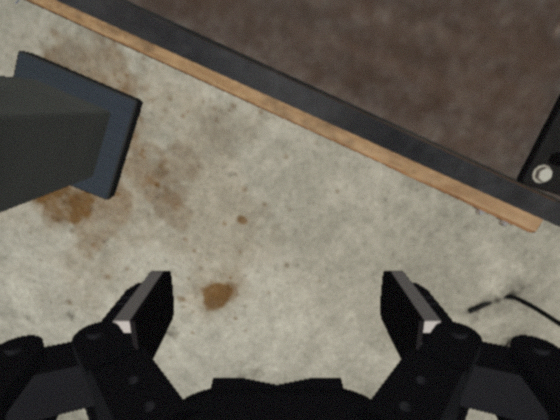

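```bash
python3 - <<'E'
import sys;sys.argv=['x']
import numpy as np,cv2
a=cv2.imread('pics/top0.png')[190:275,200:335];b=cv2.imread('pics/side0.png')[140:270,255:345]
a=cv2.resize(a,None,fx=3.5,fy=3.5,interpolation=2);b=cv2.resize(b,None,fx=3,fy=3,interpolation=2)
o=np.zeros((400,770,3),np.uint8);o[:a.shape[0],:a.shape[1]]=a;o[:b.shape[0],490:490+b.shape[1]]=b
cv2.imwrite('pics/crop0.png',o)
d=dict(np.load('/tmp/top0.npz'))
h=np.zeros((420,560,3))
K=d['camera_matrix'];z=d['z_map'];v,u=np.mgrid[:420,:560]
P=np.stack([(u-K[0,2])/K[0,0]*z,-(v-K[1,2])/K[1,1]*z,-z],-1)@d['extrinsics'][:3,:3].T+d['extrinsics'][:3,3]
reg=(u>200)&(u<335)&(v>190)&(v<275)
c=d['pixels'].astype(int)
top=reg&(P[...,2]>0.09)
print(top.sum(),np.percentile(P[top][:,2],[5,50,95]))
n,l,s,ce=cv2.connectedComponentsWithStats(top.astype(np.uint8))
for i in range(1,n):
    m=l==i
    if m.sum()<15: continue
    q=P[m];ctr,sz,ang=cv2.minAreaRect(q[:,:2].astype(np.float32))
    print(m.sum(),ce[i],q.mean(0).round(4),ctr,sz,ang,c[m].mean(0), q[:,2].max())
for nme,pt in dict(big=(378,217),orange=(174,200),can=(326,158),pot=(124,213)).items():
    print(nme,P[pt[1],pt[0]])
E
```

```text
479 [0.10648614 0.11526825 1.43121647]
141 [226.96453901 210.60283688] [0.5783 0.1358 0.1416] (0.5340752601623535, 0.08435192704200745) (0.22190982103347778, 0.02852436527609825) 48.9325065612793 [222.90070922 212.92198582 209.57446809] 1.431216471016839
145 [266.40689655 229.94482759] [0.5311 0.04   0.1328] (0.5132870674133301, 0.026920948177576065) (0.12229343503713608, 0.04454098269343376) 35.020992279052734 [222.73793103 212.6        209.03448276] 1.431216471016839
146 [305.70547945 249.5890411 ] [ 0.4826 -0.0572  0.1138] (0.4827353060245514, -0.05723559483885765) (0.07984575629234314, 0.009961988776922226) 63.258609771728516 [101.39041096 187.92465753 224.99315068] 0.12277321090220594
big [ 0.56012167 -0.23360798  0.14265549]
orange [0.61253999 0.27771326 0.08305925]
can [ 0.70716215 -0.10854967  0.14458911]
pot [0.5814657  0.40991268 0.06673559]
```

View pics/crop0.png

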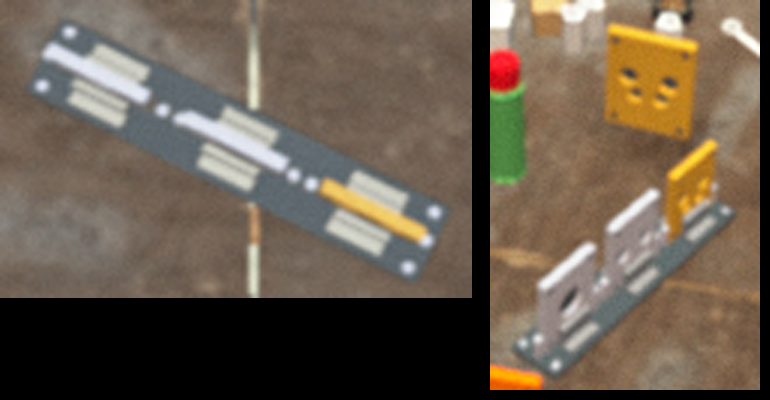

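Brass candidates: the plate in the rack at top pixel (305,249), and the freestanding one at (378,217). The rack one measures 80 x 10 mm with its top at z = 0.114, which is 14 + 100 mm, and the crop confirms it stands in the rack. The freestanding one is bigger (top at 0.143) and not in the rack. So the rack plate is the target, centred at (0.483, -0.057), with its back normal at yaw -26.7°.

move_arm(
  targets="0 0 0 0.88 -0.85 0 0.3; 0 0 0 0.88 -0.85 0 0.3; 0 0 0 0.88 -0.85 0 0.3; 0 0 0 0.88 -0.85 0 0.3; 0 0 0 0.88 -0.85 0 0.3; 0 0 0 0.88 -0.85 0 0.3; 0 0 0 0.88 -0.85 0 0.3; 0 0 0 0.88 -0.85 0 0.3",
  grip_force=60,
)

```text
clock: 0.95
eef_pos: [0.3704, -0.325, 0.4046]
orientation: [-0.0, 0.98, 0.201, -0.0]
contact_force: [0.3, 0.3, 0.9]
finger_gap: 0.7
```

move_arm(
  targets="0 0 0 0.88 -0.85 0 0.3; 0 0 0 0.88 -0.85 0 0.3; 0 0 0 0.88 -0.85 0 0.3; 0 0 0 0.88 -0.85 0 0.3; 0 0 0 0.88 -0.85 0 0.3; 0 0 0 0.88 -0.85 0 0.3; 0 0 0 0.88 -0.85 0 0.3; 0 0 0 0.88 -0.85 0 0.3",
)

```text
clock: 1.75
eef_pos: [0.4839, -0.0541, 0.4047]
orientation: [0.0, 0.979, 0.202, -0.0]
contact_force: [0.8, -0.5, -0.9]
finger_gap: 0.699
```

move_arm(
  targets="0 0 -0.14 0 0 0 0.3; 0 0 -0.14 0 0 0 0.3; 0 0 -0.14 0 0 0 0.3; 0 0 -0.14 0 0 0 0.3; 0 0 -0.14 0 0 0 0.3; 0 0 0 0 0 0 0.3; 0 0 0 0 0 0 0.3; 0 0 0 0 0 0 0.3",
)

```text
clock: 2.55
eef_pos: [0.4836, -0.0556, 0.4047]
orientation: [-0.0, 0.852, 0.524, -0.0]
contact_force: [-0.3, -0.1, 0.7]
finger_gap: 0.697
```

```bash
cat >> h.py <<'E'
from scipy.spatial.transform import Rotation as R
def pose():
    s=ctrl.get_state();q=s['orientation'];M=R.from_quat([q[1],q[2],q[3],q[0]]).as_matrix();return s,M
E
python3 - <<'E'
from h import *
d=grab('wrist','wrist1');s,M=pose()
print(s['clock'],s['joints'].round(3),s['eef_pos'],M.round(4).tolist(),s['finger_gap'])
c=s['eef_pos'];t=np.array([.4827,-.0572,.405]);print('tool shift units',M.T@(t-c)/.03,'yaw y',np.degrees(np.arctan2(M[1,1],M[0,1])))
K=d['camera_matrix'];z=d['z_map'];v,u=np.mgrid[:420,:560]
P=np.stack([(u-K[0,2])/K[0,0]*z,-(v-K[1,2])/K[1,1]*z,-z],-1)@d['extrinsics'][:3,:3].T+d['extrinsics'][:3,3]
col=d['pixels'].astype(int);m=(col[...,2]-col[...,0]>60)&(np.abs(P[...,2]-.114)<.006)&(z>0)&(np.hypot(P[...,0]-.48,P[...,1]+.057)<.08)
print(m.sum());q=P[m];print(cv2.minAreaRect(q[:,:2].astype(np.float32)),np.percentile(q[:,2],[5,50,95]))
E
```

```text
2.6 [-0.177  0.253  1.961 -0.     0.928  0.291] [ 0.48360094 -0.05560852  0.40466337] [[0.4509, 0.8926, -0.0001], [0.8926, -0.4509, 0.0], [-0.0, -0.0001, -1.0]] 0.7003313632165618
tool shift units [-0.06089224 -0.00288355 -0.01121778] yaw y -26.804346377498412
1318
((0.48210665583610535, -0.060830678790807724), (0.08045127242803574, 0.009782827459275723), 62.93919372558594) [0.11131099 0.11236894 0.11342061]
```

View pics/wrist1.png

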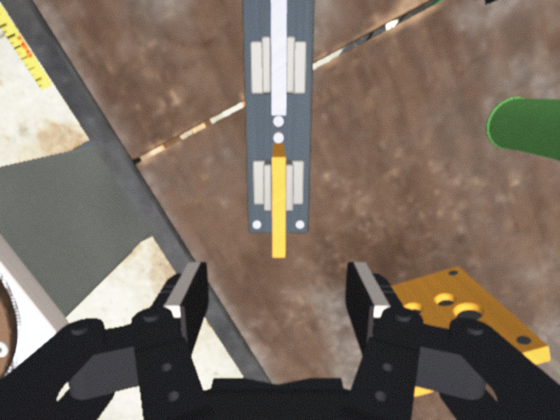

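The picture shows the plate top at column 279, rows 145–257, centred between the fingers (columns 207 and 348). Wrist and top cameras agree to about 3 mm along the plate and 1 mm across it. I'll descend now.

move_arm(
  targets="0 0 0 -0.12 0.02 0.6 0.3; 0 0 0 0 0 0.9 0.3; 0 0 0 0 0 0.9 0.3; 0 0 0 0 0 0.9 0.3; 0 0 0 0 0 0.8 0.3; 0 0 0 0 0 0.6 0.3; 0 0 0 0 0 0.39 0.3; 0 0 0 0 0 0 0.3",
)

```text
clock: 3.4
eef_pos: [0.4822, -0.059, 0.2509]
orientation: [-0.001, 0.851, 0.525, -0.001]
contact_force: [0.4, -0.6, 0.3]
finger_gap: 0.702
```

```bash
python3 - <<'E'
from h import *
d=grab('wrist','wrist2');s,M=pose()
print(s['clock'],s['joints'].round(3),s['eef_pos'],s['contact_force'])
E
```

```text
3.45 [-0.184  0.486  2.101 -0.     0.556  0.282] [ 0.48252335 -0.05907562  0.25176739] [ 0.4793515  -0.64585656  0.0740309 ]
```

View pics/wrist2.png

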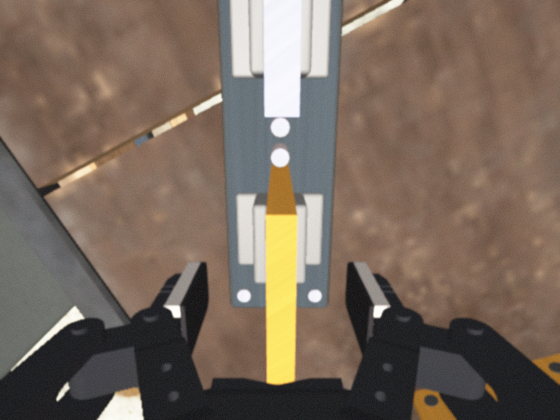

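The plate sits between the fingers, at columns 267–297, about 1.2 mm to the right of the pads' centre. I'll nudge that way, then close.

move_arm(
  targets="0 0 0 0 0.04 0 0.3; 0 0 0 0 0 0 0.7; 0 0 0 0 0 0 1; 0 0 0 0 0 0 1; 0 0 0 0 0 0 1; 0 0 0 0 0 0 1; 0 0 0 0 0 0 1; 0 0 0 0 0 0 1",
  grip_force=70,
)

```text
clock: 4.25
eef_pos: [0.4837, -0.0596, 0.2525]
orientation: [0.0, 0.851, 0.525, 0.0]
contact_force: [-2.7, 0.2, 8.6]
finger_gap: 0.108
```

```bash
python3 - <<'E'
from h import *
d=grab('wrist','wrist3');s,M=pose()
print(s['clock'],s['joints'].round(3),s['eef_pos'],s['contact_force'],s['moment'],s['finger_gap'])
E
```

```text
4.3 [-0.185  0.486  2.098  0.     0.557  0.28 ] [ 0.4836853  -0.05960962  0.25249332] [-2.03940541  0.94912289  8.87814978] [ 0.13485635  0.40608152 -0.01207441] 0.10933364986760546
```

View pics/wrist3.png

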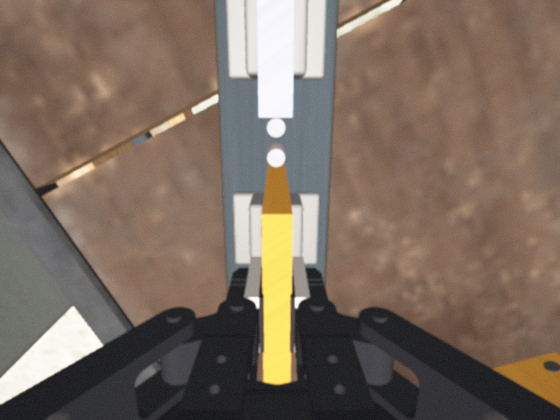

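The pads have closed on the plate (opening 0.109, about 9 mm). I'll lift straight up.

move_arm(
  targets="0 0 0 0 0 -0.15 1; 0 0 0 0 0 -0.4 1; 0 0 0 0 0 -0.6 1; 0 0 0 0 0 -0.9 1; 0 0 0 0 0 -0.9 1; 0 0 0 0 0 -0.9 1; 0 0 0 0 0 -0.9 1; 0 0 0 0 0 -0.9 1",
)

```text
clock: 5.1
eef_pos: [0.4832, -0.0595, 0.4235]
orientation: [0.0, 0.851, 0.525, 0.0]
contact_force: [0.6, -0.3, -2.6]
finger_gap: 0.111
```

move_arm(
  targets="0 0 0 0 0 -0.9 1; 0 0 0 0 0 -0.9 1; 0 0 0 0 0 -0.9 1; 0 0 0 0 0 -0.6 1; 0 0 0 0 0 -0.3 1; 0 0 0 0 0 0 1; 0 0 0 0 0 0 1; 0 0 0 0 0 0 1",
)

```text
clock: 5.9
eef_pos: [0.4833, -0.0596, 0.5285]
orientation: [-0.001, 0.851, 0.525, -0.001]
contact_force: [0.3, -1.1, -3.2]
finger_gap: 0.109
```

```bash
python3 - <<'E'
from h import *
d=grab('wrist','wrist4');d=grab('side','side4');s,M=pose()
print(s['clock'],s['joints'].round(4),s['eef_pos'],s['contact_force'],s['moment'],s['finger_gap'])
# fit planar arm: r=a+L1 sin q2+ L2 sin(q23)+c cos(q23); with d6 down tool: z
E
```

```text
6.0 [-0.1849  0.1334  1.7854  0.      1.2244  0.2801] [ 0.48350752 -0.05960261  0.52860356] [-0.56092001 -0.35158047 -3.63390308] [-0.04942388  0.01702654 -0.02588367] 0.10459906111576453
```

View pics/wrist4.png

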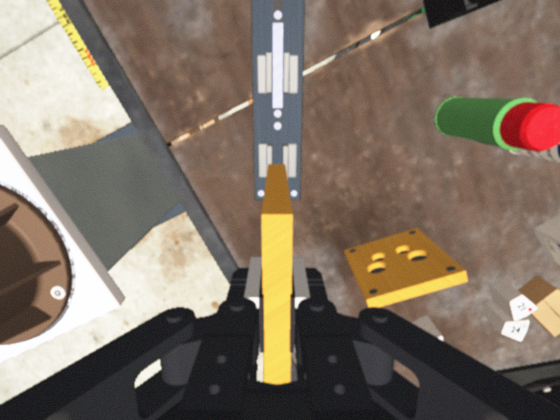

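View pics/side4.png

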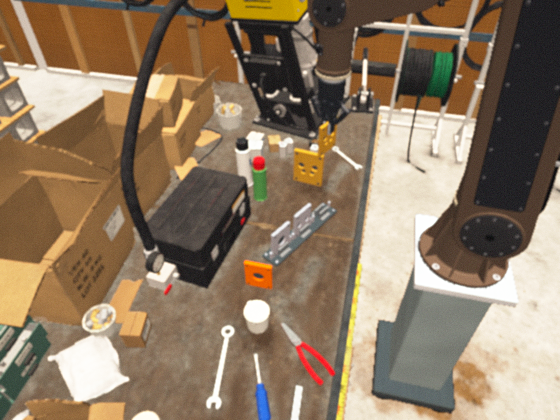

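The picture shows the slot empty, both steel plates still in the rack, and the plate hanging from the gripper. Tilting the fingers outward raises the back, so I'll roll half a turn first. Before that I'll fit the arm's planar geometry from the logged poses.

```bash
python3 - <<'E'
import numpy as np
from scipy.optimize import least_squares
D=np.array([[.4807,1.5967,.6499,.4042],[.253,1.961,.4868,.4047],[.486,2.101,.4861,.2518],[.1334,1.7854,.4872,.5286]])
def fk(p,j2,j3,s=np.pi,d6=None):
    a,L1,L2,c,H=p;q=j2+j3
    return np.array([a+L1*np.sin(j2)+L2*np.sin(q)+c*np.cos(q),H+L1*np.cos(j2)+L2*np.cos(q)-c*np.sin(q)])
def f(p): 
    e=np.concatenate([fk(p,*r[:2])-r[2:] for r in D]); return np.r_[e,1e-4*(p-[.1,.4,.4,0,.3])]
o=least_squares(f,[.1,.4,.4,0,.3]);p=o.x;print(p.round(3),np.abs(o.fun[:8]).max())
d6=.085; H=p[4]+d6
# tool-down eq: z includes -d6. For tilt t from down: r+=d6 sin t, z: -d6 cos t
for tilt in (65,75,90):
  for j5 in (.3,.4,.5,.7):
    q=np.pi-np.radians(tilt)-j5
    for j2 in (-.5,-.3,-.1,.1,.3):
        j3=q-j2
        w=fk(p,j2,j3)+[0,d6]; t=np.radians(tilt)
        print(tilt,j5,j2,round(j3,2),(w+d6*np.array([np.sin(t),-np.cos(t)])).round(3)) if j3>.3 else 0
E
```

```text
[0.001 0.597 0.445 0.032 0.119] 0.00026945749802070873
65 0.3 -0.5 2.21 [0.228 0.6  ]
65 0.3 -0.3 2.01 [0.338 0.646]
65 0.3 -0.1 1.81 [0.455 0.67 ]
65 0.3 0.1 1.61 [0.574 0.67 ]
65 0.3 0.3 1.41 [0.69  0.646]
65 0.4 -0.5 2.11 [0.235 0.644]
65 0.4 -0.3 1.91 [0.345 0.69 ]
65 0.4 -0.1 1.71 [0.462 0.714]
65 0.4 0.1 1.51 [0.581 0.714]
65 0.4 0.3 1.31 [0.698 0.69 ]
65 0.5 -0.5 2.01 [0.238 0.688]
65 0.5 -0.3 1.81 [0.347 0.734]
65 0.5 -0.1 1.61 [0.464 0.758]
65 0.5 0.1 1.41 [0.583 0.758]
65 0.5 0.3 1.21 [0.7   0.734]
65 0.7 -0.5 1.81 [0.23  0.777]
65 0.7 -0.3 1.61 [0.339 0.823]
65 0.7 -0.1 1.41 [0.456 0.847]
65 0.7 0.1 1.21 [0.575 0.847]
65 0.7 0.3 1.01 [0.692 0.823]
75 0.3 -0.5 2.03 [0.243 0.691]
75 0.3 -0.3 1.83 [0.352 0.737]
75 0.3 -0.1 1.63 [0.469 0.761]
75 0.3 0.1 1.43 [0.588 0.761]
75 0.3 0.3 1.23 [0.705 0.737]
75 0.4 -0.5 1.93 [0.242 0.735]
75 0.4 -0.3 1.73 [0.352 0.782]
75 0.4 -0.1 1.53 [0.468 0.805]
75 0.4 0.1 1.33 [0.588 0.805]
75 0.4 0.3 1.13 [0.704 0.782]
75 0.5 -0.5 1.83 [0.237 0.779]
75 0.5 -0.3 1.63 [0.347 0.826]
75 0.5 -0.1 1.43 [0.463 0.85 ]
75 0.5 0.1 1.23 [0.582 0.85 ]
75 0.5 0.3 1.03 [0.699 0.826]
75 0.7 -0.5 1.63 [0.213 0.865]
75 0.7 -0.3 1.43 [0.323 0.912]
75 0.7 -0.1 1.23 [0.44  0.935]
75 0.7 0.1 1.03 [0.559 0.935]
75 0.7 0.3 0.83 [0.676 0.912]
90 0.3 -0.5 1.77 [0.234 0.829]
90 0.3 -0.3 1.57 [0.344 0.875]
90 0.3 -0.1 1.37 [0.461 0.899]
90 0.3 0.1 1.17 [0.58  0.899]
90 0.3 0.3 0.97 [0.697 0.875]
90 0.4 -0.5 1.67 [0.222 0.871]
90 0.4 -0.3 1.47 [0.332 0.918]
90 0.4 -0.1 1.27 [0.449 0.941]
90 0.4 0.1 1.07 [0.568 0.941]
90 0.4 0.3 0.87 [0.685 0.918]
90 0.5 -0.5 1.57 [0.206 0.913]
90 0.5 -0.3 1.37 [0.315 0.959]
90 0.5 -0.1 1.17 [0.432 0.983]
90 0.5 0.1 0.97 [0.551 0.983]
90 0.5 0.3 0.77 [0.668 0.959]
90 0.7 -0.5 1.37 [0.161 0.99 ]
90 0.7 -0.3 1.17 [0.271 1.036]
90 0.7 -0.1 0.97 [0.387 1.06 ]
90 0.7 0.1 0.77 [0.507 1.06 ]
90 0.7 0.3 0.57 [0.623 1.036]
```

move_arm(
  targets="0 0 -0.1 0 0 -0.2 1; 0 0 -0.14 0 0 -0.2 1; 0 0 -0.14 0 0 -0.2 1; 0 0 -0.14 0 0 -0.2 1; 0 0 -0.14 0 0 -0.2 1; 0 0 -0.14 0 0 -0.2 1; 0 0 -0.14 0 0 -0.2 1; 0 0 -0.14 0 0 -0.2 1",
)

```text
clock: 6.8
eef_pos: [0.4837, -0.0596, 0.5771]
orientation: [-0.001, 0.457, 0.889, -0.0]
contact_force: [0.2, -0.6, -2.7]
finger_gap: 0.107
```

move_arm(
  targets="0 0 -0.14 0 0 -0.2 1; 0 0 -0.14 0 0 -0.2 1; 0 0 -0.14 0 0 -0.2 1; 0 0 -0.14 0 0 -0.2 1; 0 0 -0.14 0 0 -0.2 1; 0 0 -0.14 0 0 -0.2 1; 0 0 -0.14 0 0 -0.2 1; 0 0 -0.14 0 0 -0.2 1",
)

```text
clock: 7.6
eef_pos: [0.4837, -0.0596, 0.6251]
orientation: [-0.001, -0.085, 0.996, 0.0]
contact_force: [-0.2, -0.2, -3.8]
finger_gap: 0.108
```

move_arm(
  targets="0 0 -0.14 0 0 -0.2 1; 0 0 -0.14 0 0 -0.2 1; 0 0 -0.14 0 0 -0.2 1; 0 0 -0.14 0 0 -0.2 1; 0 0 -0.14 0 0 -0.2 1; 0 0 -0.14 0 0 -0.2 1; 0 0 -0.04 0 0 0 1; 0 0 0 0 0 0 1",
)

```text
clock: 8.4
eef_pos: [0.4837, -0.0596, 0.661]
orientation: [-0.0, -0.499, 0.867, 0.0]
contact_force: [-0.4, -0.1, -3.0]
finger_gap: 0.107
```

```bash
python3 - <<'E'
from h import *
s,M=pose()
print(s['clock'],s['joints'].round(3),s['eef_pos'],s['contact_force'],s['finger_gap']);print(M.round(3))
j1=s['joints'][0];print('left axis in tool',M.T@[-np.sin(j1),np.cos(j1),0],'radial',M.T@[np.cos(j1),np.sin(j1),0])
E
```

```text
8.4 [-0.185  0.073  1.545  0.     1.524 -2.801] [ 0.48374754 -0.05963407  0.66101772] [-0.4343123  -0.11543528 -3.00101197] 0.1065446100134675
[[-0.502 -0.865 -0.001]
 [-0.865  0.502  0.   ]
 [ 0.     0.001 -1.   ]]
left axis in tool [-9.42390908e-01  3.34513642e-01  4.39729610e-06] radial [-3.34513528e-01 -9.42390574e-01 -8.39957140e-04]
```

move_arm(
  targets="0.128 -0.0455 0 -0.08 -0.22 -0.33 1; 0.128 -0.0455 0 -0.09 -0.26 -0.3 1; 0.128 -0.0455 0 -0.1 -0.3 -0.26 1; 0.128 -0.0455 0 -0.12 -0.33 -0.21 1; 0.128 -0.0455 0 -0.12 -0.35 -0.17 1; 0.128 -0.0455 0 -0.13 -0.37 -0.11 1; 0.128 -0.0455 0 -0.13 -0.38 -0.06 1; 0.128 -0.0455 0 -0.14 -0.38 0 1",
)

```text
clock: 9.2
eef_pos: [0.5386, -0.0702, 0.7413]
orientation: [0.395, -0.426, 0.741, -0.337]
contact_force: [1.9, 0.2, -3.5]
finger_gap: 0.105
```

```bash
cat >> h.py <<'E'
def rep(sign=-1):
    s,M=pose()
    print(s['clock'],s['joints'].round(3),s['eef_pos'].round(4),s['contact_force'].round(1),s['finger_gap'].__round__(3));print(M.round(3))
    g=s['eef_pos']+M[:,2]*(.155+.033);print('plate mid approx',g.round(3),'front-up angle',np.degrees(np.arccos(-M[2,1])),'back-up',np.degrees(np.arccos(M[2,1])))
E
python3 -c "
from h import *
rep()"
```

```text
9.2 [-1.860e-01 -1.230e-01  1.794e+00  1.000e-03  3.790e-01 -2.800e+00] [ 0.5386 -0.0702  0.7413] [ 1.9  0.2 -3.5] 0.105
[[-0.326 -0.365  0.872]
 [-0.897  0.411 -0.163]
 [-0.299 -0.835 -0.462]]
plate mid approx [ 0.703 -0.101  0.654] front-up angle 33.3638086982713 back-up 146.6361913017287
```

move_arm(
  targets="0.1 -0.0355 0 -0.13 -0.38 0.05 1; 0 0 0 -0.1 -0.28 0.05 1; 0 0 0 0 0 0 1; 0 0 0 0 0 0 1; 0 0 0 0 0 0 1; 0 0 0 0 0 0 1; 0 0 0 0 0 0 1; 0 0 0 0 0 0 1",
)

```text
clock: 10.0
eef_pos: [0.5501, -0.0725, 0.759]
orientation: [0.427, -0.413, 0.717, -0.365]
contact_force: [0.7, 0.0, -2.5]
finger_gap: 0.107
```

```bash
python3 -c "
from h import *
rep();grab('top','top5');grab('side','side5');grab('wrist','wrist5')
a=cv2.imread('pics/top5.png')[100:310,180:460];b=cv2.imread('pics/side5.png')[0:210,240:520];c=cv2.imread('pics/wrist5.png')
f=lambda i,w,h:cv2.resize(i,(w,h))
cv2.imwrite('pics/c5.png',np.vstack([np.hstack([f(a,400,300),f(b,400,300)]),np.hstack([f(c,400,300),f(c,400,300)])]))
"
```

```text
10.0 [-0.186 -0.117  1.791  0.003  0.275 -2.803] [ 0.5501 -0.0725  0.759 ] [ 0.7  0.  -2.5] 0.107
[[-0.295 -0.28   0.913]
 [-0.903  0.393 -0.171]
 [-0.311 -0.876 -0.369]]
plate mid approx [ 0.722 -0.105  0.69 ] front-up angle 28.883913802831152 back-up 151.11608619716884
```

View pics/c5.png

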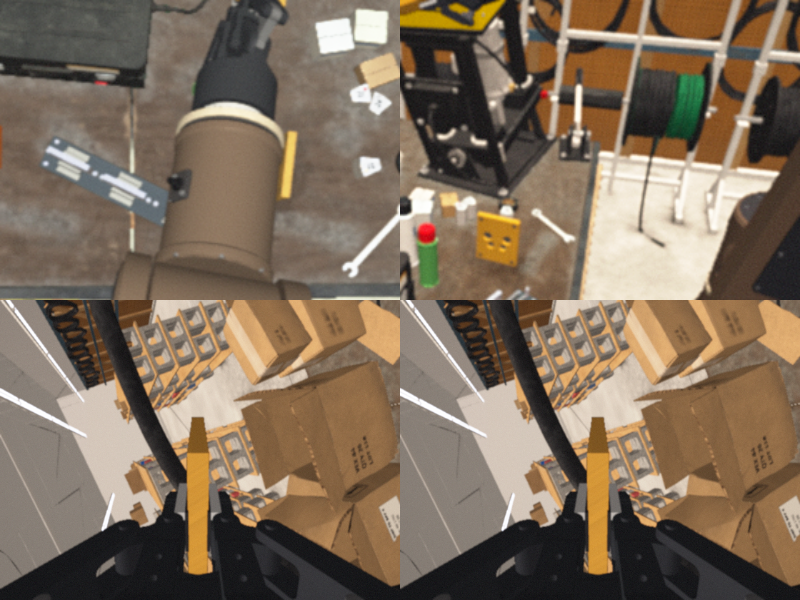

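move_arm(
  targets="0 0 0 0 0 0 1; 0 0 0 0 0 0 1; 0 0 0 0 0 0 1; 0 0 0 0 0 0 1; 0 0 0 0 0 0 1; 0 0 0 0 0 0 1; 0 0 0 0 0 0 1; 0 0 0 0 0 0 1",
)

```text
clock: 10.95
eef_pos: [0.5502, -0.0725, 0.7591]
orientation: [0.427, -0.413, 0.717, -0.365]
contact_force: [-0.4, -0.2, -2.8]
finger_gap: 0.107
```

```bash
python3 -c "
from h import *
rep()
d=dict(np.load('/tmp/wrist5.npz'));print('hose',[world(d,u*1.4,v*1.4).round(2).tolist() for u,v in ((100,15),(140,110),(170,155))])
a=cv2.imread('pics/top5.png')[20:200,280:520]
cv2.imwrite('pics/c6.png',cv2.resize(a,None,fx=3.2,fy=3.2,interpolation=2))
"
```

```text
10.95 [-0.186 -0.117  1.791  0.003  0.275 -2.803] [ 0.5502 -0.0725  0.7591] [-0.4 -0.2 -2.8] 0.107
[[-0.295 -0.28   0.914]
 [-0.903  0.393 -0.171]
 [-0.311 -0.876 -0.369]]
plate mid approx [ 0.722 -0.105  0.69 ] front-up angle 28.865915618019727 back-up 151.13408438198027
hose [[0.92, -0.33, 0.67], [0.92, -0.19, 0.68], [0.92, -0.12, 0.66]]
```

View pics/c6.png

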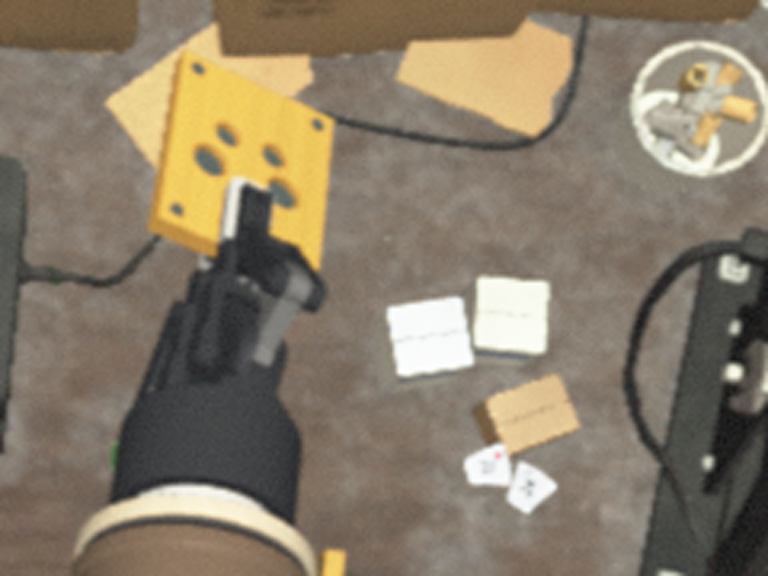

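```bash
python3 -c "
from h import *
d=dict(np.load('/tmp/wrist5.npz'));K=d['camera_matrix'];z=d['z_map'];v,u=np.mgrid[:420,:560]
P=np.stack([(u-K[0,2])/K[0,0]*z,-(v-K[1,2])/K[1,1]*z,-z],-1)@d['extrinsics'][:3,:3].T+d['extrinsics'][:3,3]
s,M=pose();Q=(P-s['eef_pos'])@M
print(d['extrinsics'].round(2))
for (a,b) in ((140,21),(196,154),(238,217),(277,230),(277,350)): print((a,b),z[b,a],P[b,a].round(2),Q[b,a].round(3))
m=(z>0)&(Q[...,2]>-.1)&(v<230)&(np.abs(u-277)>40);r=np.hypot(Q[...,0],Q[...,1]);mm=m&(Q[...,2]<.4);print(mm.sum(),r[mm].min() if mm.any() else None)
"
```

```text
[[-0.28 -0.02 -0.96  0.56]
 [ 0.39 -0.91 -0.1  -0.14]
 [-0.88 -0.4   0.26  0.72]
 [ 0.    0.    0.    1.  ]]
(140, 21) 0.3464615 [ 0.92 -0.33  0.67] [ 0.153 -0.132  0.416]
(196, 154) 0.36019725 [ 0.92 -0.19  0.68] [ 0.026 -0.08   0.392]
(238, 217) 0.37166372 [ 0.92 -0.12  0.66] [-0.039 -0.039  0.385]
(277, 230) 0.11488622 [ 0.67 -0.13  0.7 ] [0.035 0.002 0.139]
(277, 350) 0.12726206 [ 0.68 -0.09  0.71] [-0.01   0.002  0.138]
2672 0.0469446887480041
```

The top view shows the front with its four ports facing up, at about 29° from straight up, and it was held still for about 1.5 s. The hose is about 15 cm ahead of the plate, so a pure roll in place clears it.

move_arm(
  targets="0 0 0.07 0 0 0 1; 0 0 0.14 0 0 0 1; 0 0 0.14 0 0 0 1; 0 0 0.14 0 0 0 1; 0 0 0.14 0 0 0 1; 0 0 0.14 0 0 0 1; 0 0 0.14 0 0 0 1; 0 0 0.14 0 0 0 1",
)

```text
clock: 11.75
eef_pos: [0.5502, -0.0725, 0.7591]
orientation: [0.553, 0.005, 0.827, -0.1]
contact_force: [-0.5, -0.7, -3.0]
finger_gap: 0.105
```

move_arm(
  targets="0 0 0.14 0 0 0 1; 0 0 0.14 0 0 0 1; 0 0 0.14 0 0 0 1; 0 0 0.14 0 0 0 1; 0 0 0.14 0 0 0 1; 0 0 0.14 0 0 0 1; 0 0 0.14 0 0 0 1; 0 0 0.14 0 0 0 1",
)

```text
clock: 12.55
eef_pos: [0.5502, -0.0725, 0.7591]
orientation: [0.521, 0.444, 0.698, 0.209]
contact_force: [0.5, 0.2, -3.0]
finger_gap: 0.108
```

move_arm(
  targets="0 0 0.14 0 0 0 1; 0 0 0.14 0 0 0 1; 0 0 0.14 0 0 0 1; 0 0 0.14 0 0 0 1; 0 0 0.07 0 0 0 1; 0 0 0 0 0 0 1; 0 0 0 0 0 0 1; 0 0 0 0 0 0 1",
)

```text
clock: 13.35
eef_pos: [0.5502, -0.0725, 0.7591]
orientation: [0.433, 0.636, 0.529, 0.358]
contact_force: [0.7, -0.4, -3.3]
finger_gap: 0.109
```

move_arm(
  targets="0 0 0 0 0 0 1; 0 0 0 0 0 0 1; 0 0 0 0 0 0 1; 0 0 0 0 0 0 1; 0 0 0 0 0 0 1; 0 0 0 0 0 0 1; 0 0 0 0 0 0 1; 0 0 0 0 0 0 1",
)

```text
clock: 14.15
eef_pos: [0.5502, -0.0725, 0.7591]
orientation: [0.432, 0.637, 0.528, 0.359]
contact_force: [0.8, 0.3, -2.7]
finger_gap: 0.107
```

```bash
python3 -c "
from h import *
rep();d=grab('top','top7');grab('side','side7')
a=cv2.imread('pics/top7.png');b=cv2.imread('pics/side7.png')
cv2.imwrite('pics/c7.png',np.vstack([np.hstack([cv2.resize(a[20:200,280:520],(400,300)),cv2.resize(b[60:360,150:450],(400,300))]),np.hstack([cv2.resize(a,(400,300)),cv2.resize(b,(400,300))])]))
for u,v in ((340,50),(345,70),(370,60)): print(world(d,u,v).round(3))
"
```

```text
14.15 [-0.186 -0.117  1.791  0.003  0.275 -0.003] [ 0.5502 -0.0725  0.7591] [ 0.8  0.3 -2.7] 0.107
[[ 0.184  0.363  0.914]
 [ 0.983 -0.068 -0.171]
 [-0.     0.929 -0.369]]
plate mid approx [ 0.722 -0.105  0.69 ] front-up angle 158.34626448975376 back-up 21.65373551024626
[ 0.761 -0.082  0.683]
[ 0.726 -0.087  0.696]
[ 0.745 -0.126  0.684]
```

View pics/c7.png

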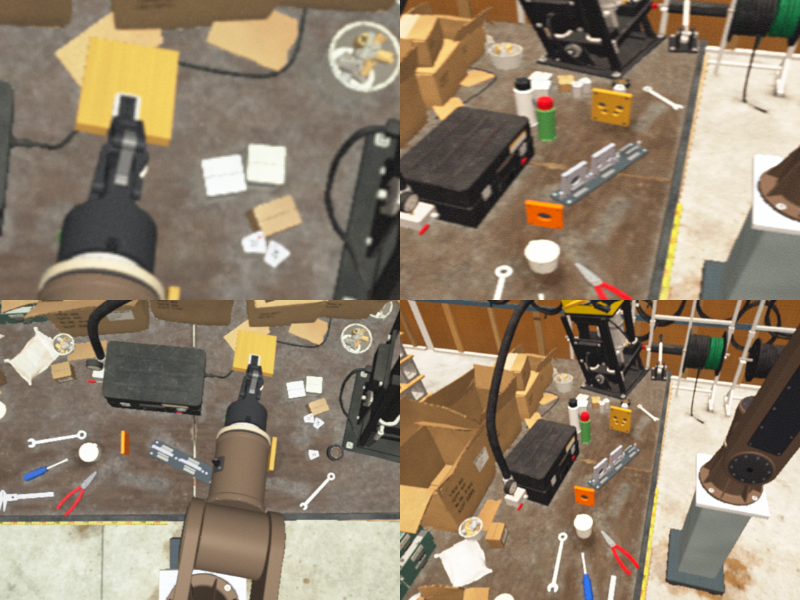

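The top view now shows the plain back facing up, at crop (128,90), about 22° from straight up with the plate's middle near z = 0.69. Both steel plates are still in the rack and the bystanders in view are where they were.

```bash
python3 -c "
from h import *
ticket.sign_off();rep()"
```

```text
the job is handed in; nothing more can be done
the job is handed in; nothing more can be done
```

The brass plate is out of the rack and was shown front-up, then back-up. It is still held raised in the gripper, and I've handed the job in. No verdict was reported.

- **Lift:** I took the smaller brass plate, the one in the rack, by its top and drew it straight up out of its slot.
- **Front up:** I rolled and tilted it until the four-port face looked up, about 29° from straight up with its middle at about 0.69 m. I held it still there for about 1.5 s, and the top picture showed the ports.
- **Back up:** I then rolled it half over in the air. It finished with the plain back about 22° from straight up, at the same height.

**Last checks:** at 14.15 s on the clock the gripper opening was steady at 0.107 and the wrist read only the plate's weight (about 3 N). The largest wrist force I saw was about 9 N, while the gripper was closing. The last pictures showed both steel plates in the rack and everything else in view where it was, though I never picked out the die block (die_2) in any picture. No check disagreed, except that the wrist and top cameras differed by about 3 mm along the plate before the grasp. A closing state readout ran after the hand-in and returned nothing, so these figures are from just before it.

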